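# Open the spatter guard and hold the two housing halves together for tacking

## Robot

A 6-joint arm with a two-finger parallel gripper is mounted at the origin on the work surface. World frame = base frame: x ahead of the robot, y to its left, z up, the work surface at z = 0. Lengths are in m, angles in rad, forces in N, time in s.
With the tool pointing down it reaches from about 0.375 to 0.9 m from the base axis. Payload 3.1 kg.
Tool frame: the origin (TCP) lies on the centre line of the jaws, within the pads' length; the fingertips stand 8 mm ahead of it and the grasp point (between the pads) lies 11 mm behind it (robot.tip_extent is the distance from the TCP to the fingertips, in m); y points along the fingers, z is the direction in which the jaws open and shut, and the axes are right-handed (so a half turn about y gives the same grasp; the last joint's range is limited). The gripper opens to 87 mm and grips with 3 to 60 N. Pads are 19 mm wide; open, the fingers measure 117 mm over their backs; the gripper's body (75 mm by 190 mm) begins 51 mm behind the grasp point.
Start: joints at [-1.351, 0.527, 1.433, -0, 1.181, -0.178], TCP at [0.242, -0.576, 0.231] pointing down, gripper open.
Joint ranges: [-3.08, 3.08], [-0.75, 2.2], [0.22, 2.44], [-1.43, 4.57], [0, 2.65], [-2.85, 2.85]. Speed limits (rad/s): [2.79, 2.79, 3.14, 3.14, 3.14, 3.14].

## Interface

Orientations are given as a unit quaternion [x, y, z, w].
In Python, from rig import robot gives the robot as it stands.
- The arm moves only by the shell command python3 -m crank 'ROWS' [FORCE]. ROWS is JSON, a list that holds one entry, the list of rows, each a list of 7 numbers: the turn, a rotation vector about the tool's x, y, z in degrees, then the shift along the tool's x, y, z in m, then the opening in per cent of the stroke, from 0 (shut) to 100 (fully open). In form: [[[ax, ay, az, dx, dy, dz, gripper], ...]]. A call has exactly 5 rows; each row shifts and turns the commanded pose from where the row before left it, along the tool's axes as they then stand; what a row does not reach is not made up. A row lasts 1/8 s, in which the tool goes at most 62.5 mm and 10.7 degrees, less where a joint would pass 70% of its speed; a pose out of reach is approached as far as the arm can. A call with a gripper value outside its range is refused whole. The fingers move at their own pace and stop on an object; FORCE is the grip in N (left out, the last holds). Time passes only in rows, so rows that do not move let the fingers close, or fill a call up. It gives the time, the measured TCP pose, the force and the opening at its end, in the units of the state.
- robot.get_obs(): the state, without advancing time (a new reading comes with each control period).
- robot.camera(name): name is "side" or "top" or "wrist"; returns a dict with "img" (420x560x3 uint8, red, green, blue), "K" (3x3 intrinsics, pixels), "R" (3x3) and "t" (3): a world point X has camera coordinates R X + t; the wrist camera has in their place "T_tool_cam" (4x4, takes a point from camera to tool coordinates, whose origin is the TCP and whose axes are the tool frame's). Camera axes: x right, y down, z forward; pixel columns grow to the right and rows downward; lengths in m; the calibration is good to about 2 mm. A picture is of the moment at which its call begins: read the wrist's pose just before it. There is no depth.
- robot.hand_in(): hands the job in, once; it reports no verdict.
Trained networks look in a picture, given as the dict that the camera call returned (one of the last four; its "shot" number tells which), for a name from the list of things; names that differ only in an ending like _2 or _b are one class to them, and where a whole thing is asked for, a point or a joint stands for the part that bears it (a point fixed in the world has none). Each returns a list of dicts, best first, with "conf" (0 to 1); they miss things now and then, are a little off and sometimes report something else, mostly with a low value. They report only what shows in the picture. A call takes as long as a camera call. They do not tell look-alikes from the thing itself.
- robot.spot_in(picture, thing): "at" ([row, column] in pixels, amid what is visible of it).
The state is a dict: "time": time; "q": joint angles; "joint_velocities": joint speeds; "joint_torque": joint torques, N m; "position": TCP position; "tool_rot": TCP orientation; "ft_force": force on the tool from outside, world axes, zero at the start; "moment": the same for the moment, N m; "grip_width": finger opening in m.
Only numpy, scipy, OpenCV 4.12 (cv2) and the standard library are available. Lean on these libraries where they do the work, as an engineer would, in place of code of your own. Each camera call takes 0.05 s, during which the arm holds its last target.

## Task

Get the split aluminium housing ready for tack welding: swing the fixture's amber spatter guard gently up and over until it leans on its open stop, without slamming it, and then set the loose upper half onto the two dowels of the lower half, orange stripes together, until it is flush. Press it down against the spring of the nest until the nest is sunk more than halfway, and finish while still gripping it and holding it pressed down like that: do not let go, and leave the guard open and everything else on the bench where it is.

Things in the scene. Friction and masses are not known exactly. Their poses are not given: they have to be found in the camera images.
- fixture: welding fixture bolted to the bench: dark steel base 220 (x) x 210 (y) x 12 mm, origin at the centre of its underside, z up. It carries a hinged guard and below it a sprung nest with the lower housing half. Blue posts about 80 mm tall at x = +-85 mm: hinge posts at y = +90, rest posts under the guard's free edge at y = -78
- guard (a joint): angle of the guard (steel frame 190 x 172 x 6 mm, amber pane), rad. 0 = closed, level; 1.8 = open on its stop, just past upright. Hinge along the fixture's x, at its +y side: the free edge (-y side) swings up and over to +y. Starts at 0 to 0.3. Stiff hinge (0.45 N m; about 4 N at the bar), stays where left. Gently: below about 1 rad/s; over 2 is slamming
- guard_bar (a point): middle of the red pull bar on the guard's free edge: round, 12 mm thick, 100 mm long along the fixture's x axis, 220 mm from the hinge axis, 42 mm clear of the frame. Can be pinched from above, fingers closing across it; it can turn between the fingers as the guard swings
- guard_hinge (a point): point on the guard's hinge axis level with the middle of the bar, 84 mm above the bench; at the fixture's (0, +90, 84) mm
- nest (a joint): how far the sprung nest with the lower half is pressed down, m. 0 = up (as at the start), 0.010 = bottomed. The spring gives at about 6 N and bottoms at about 20 N (1.4 N per mm); the weight of the upper half alone does not sink it, but counts towards the push
- lower_face (a point): centre of the joint face (top) of the lower half in the nest, 56 mm above the bench when up; axes as the fixture's, z up. Open aluminium casting 130 (x) x 80 (y) x 30 mm, a neck with an orange stripe at its +x end. Two steel dowels, 10 mm thick, stand 11 mm above the face, tips tapered, at (x, y) = (-50, 0) and (+50, +20) mm from this point
- upper: loose aluminium upper half, 0.3 to 0.6 kg: flange 130 (x) x 80 (y) x 14 mm; grip block 50 (x) x 34 (y), its top 56 mm above the underside; neck with orange stripe at its +x end (to +83). Origin: centre of the flat underside, z up. Two through holes, 12 mm, at (-50, 0) and (+50, +20) mm. Fits one way only: axes as lower_face's. Starts left or right of the fixture, yaw within 0.5 rad
- cap: round aluminium end cap, 92 mm across, 34 mm tall, not part of the job; origin at the centre of its underside
- hammer: hammer lying on the bench, bystander
- wrench: wrench lying on the bench, bystander
- spray: green spray can, 64 mm across, 180 mm tall, bystander
- jar: glass jar with yellow cap, 70 mm across, 85 mm tall, bystander
- bearing: steel bearing ring, 52 mm across, 16 mm tall, bystander
- magnet: flat red welding magnet, 80 x 80 x 18 mm, bystander
Mind the look-alikes: they are no part of the job. Leave any pink or purple look-alike of the upper alone.

How it is judged:
By the outcome, as a careful person would: the job done as asked, in the order asked, and still so for the second after the job is handed in, while the arm keeps its last pose, push and grip.
It also fails if it takes over 69 s, if anything falls off the work surface, if the arm or the gripper's body presses on something with over 40 N, if the wrist force passes 120 N, or if a joint passes its speed limit or range.

## Working session

There is one attempt and no reset: what is moved stays moved. The work goes in short steps, Python scripts to look and compute and a shell command to move; the robot and the scene stay as the last step left them, time stands still between calls to the robot, and variables do not carry over. Pictures are saved under pics/ and viewed, and the job is handed in when it is done.

```bash
ls; mkdir -p pics; cat > h.py <<'E'
import numpy as np,cv2
from scipy.spatial.transform import Rotation as Rn
from rig import robot
def save(p,n): cv2.imwrite('pics/'+n+'.png',cv2.cvtColor(p['img'],cv2.COLOR_RGB2BGR))
def campose(p,obs=None):
    if 'R' in p: R=np.array(p['R']);t=np.array(p['t']);return R.T,-R.T@t
    T=np.array(p['T_tool_cam']);Rt=Rn.from_quat(obs['tool_rot']).as_matrix()
    return Rt@T[:3,:3],Rt@T[:3,3]+np.array(obs['position'])
def ray(p,rc,obs=None):
    Rwc,c=campose(p,obs);d=Rwc@np.linalg.inv(np.array(p['K']))@np.array([rc[1],rc[0],1.]);return c,d
def atz(p,rc,z,obs=None):
    c,d=ray(p,rc,obs);return c+d*(z-c[2])/d[2]
def proj(p,X,obs=None):
    Rwc,c=campose(p,obs);v=np.array(p['K'])@Rwc.T@(np.array(X)-c);return np.round([v[1]/v[2],v[0]/v[2]],1)
E
python3 - <<'E'
from h import *
np.set_printoptions(precision=4,suppress=True)
o=robot.get_obs();print(o)
for n in('top','side','wrist'):
    p=robot.camera(n);save(p,n+'0')
    if n!='wrist':print(n,campose(p)[1])
    else: print(p['T_tool_cam'])
    for t in('fixture','guard','guard_bar','lower_face','upper','cap','spray','jar'):
        r=robot.spot_in(p,t);print(n,t,[(np.round(a['at']),round(a['conf'],2)) for a in r])
E
```

```text
pics
{'time': 0.0, 'q': array([-1.3515,  0.5285,  1.4339,  0.    ,  1.1814, -0.1785]), 'joint_velocities': array([ 0.0006, -0.001 , -0.004 ,  0.0013,  0.    , -0.0004]), 'joint_torque': array([ -0.0005, -44.0045, -17.6594,   0.0633,   0.0583,  -0.0002]), 'position': array([ 0.242 , -0.5755,  0.2296]), 'tool_rot': array([-0.1397,  0.6939, -0.6924,  0.1397]), 'ft_force': array([ 0.0736, -0.4817, -0.1529]), 'moment': array([-0.0304, -0.0012,  0.0221]), 'grip_width': 0.08672534926278638}
top [ 0.3414 -0.0555  1.2364]
top fixture [(array([213., 269.]), 0.68)]
top guard [(array([208., 276.]), 0.81)]
top guard_bar [(array([210., 270.]), 0.79)]
top lower_face []
top upper [(array([297., 216.]), 0.79), (array([295., 328.]), 0.75), (array([252., 456.]), 0.72), (array([293., 401.]), 0.68)]
top cap [(array([255., 152.]), 0.92), (array([155., 217.]), 0.42)]
top spray [(array([151., 164.]), 0.59), (array([211., 271.]), 0.47)]
top jar [(array([311., 148.]), 0.56)]
side [ 0.3968 -1.2392  0.8806]
side fixture [(array([214., 287.]), 0.98)]
side guard [(array([204., 286.]), 0.98), (array([191., 337.]), 0.65)]
side guard_bar [(array([203., 288.]), 0.75)]
side lower_face [(array([222., 288.]), 0.79)]
side upper [(array([381., 272.]), 0.87), (array([200., 208.]), 0.79), (array([288., 275.]), 0.63), (array([325., 208.]), 0.57), (array([267., 204.]), 0.57)]
side cap [(array([171., 241.]), 0.58)]
side spray [(array([149., 319.]), 0.7)]
side jar [(array([169., 196.]), 0.76)]
[[-0.0008  0.971   0.2392 -0.0654]
 [ 0.0007 -0.2392  0.971  -0.1551]
 [ 1.      0.0009 -0.0005 -0.    ]
 [ 0.      0.      0.      1.    ]]
wrist fixture []
wrist guard []
wrist guard_bar []
wrist lower_face []
wrist upper [(array([ 69., 198.]), 0.67), (array([ 28., 375.]), 0.64), (array([25., 25.]), 0.6)]
wrist cap []
wrist spray []
wrist jar []
```

View pics/top0.png

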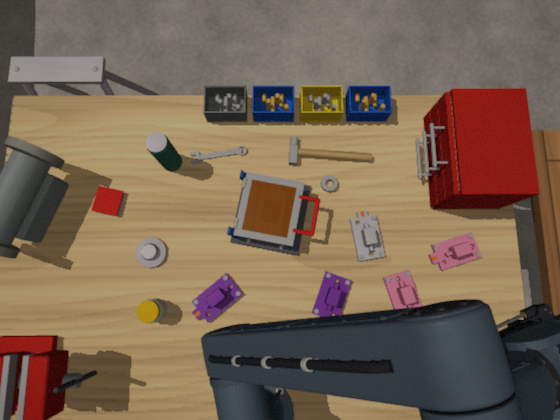

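View pics/side0.png

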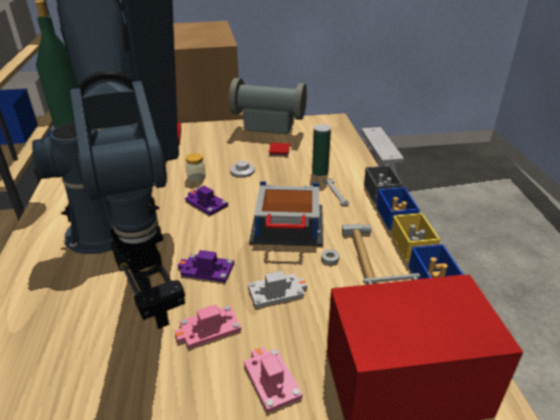

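View pics/wrist0.png

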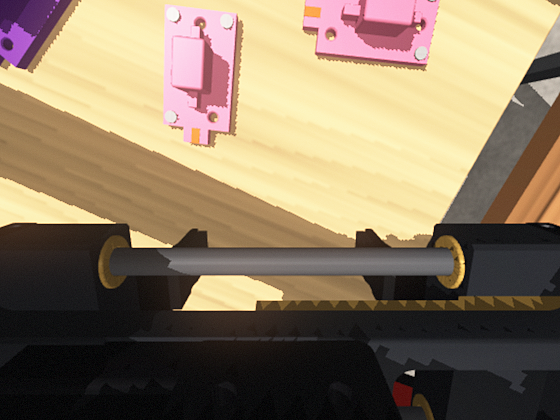

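The top view shows the fixture at about (212,270), with the red bar on its right at (216,310). The grey upper is at (237,368) with its stripe pointing up. Pink and purple look-alikes lie around it. In the side view the grey upper is at (288,275) and the fixture at (214,287).

```bash
python3 - <<'E'
from h import *
np.set_printoptions(precision=4,suppress=True)
p=robot.camera('top');s=robot.camera('side')
print(p['K'][0],Rn.from_quat(robot.get_obs()['tool_rot']).as_matrix())
for n,rc,z in(('upper',(237,368),.03),('bar',(216,310),.1),('fix',(212,270),.08),('hingeposts a',(175,241),.08),('b',(231,231),.08),('purple',(297,330),.03),('spray',(140,155),.18)): print(n,atz(p,rc,z))
for n,q in(('top',p),('side',s)):
    im=cv2.cvtColor(q['img'],cv2.COLOR_RGB2BGR)
    c=im[160:260,220:400] if n=='top' else im[170:310,230:340]
    cv2.imwrite(f'pics/{n}crop.png',cv2.resize(c,None,fx=4,fy=4,interpolation=cv2.INTER_CUBIC))
E
```

```text
[406.531    0.     278.0161] [[-0.9219  0.      0.3874]
 [-0.3874  0.     -0.9219]
 [-0.     -1.     -0.    ]]
upper [ 0.4968 -0.3337  0.03  ]
bar [ 0.5489 -0.1553  0.1   ]
fix [ 0.5649 -0.0414  0.08  ]
hingeposts a [0.6764 0.0437 0.08  ]
b [0.51   0.0707 0.08  ]
purple [ 0.3217 -0.2146  0.03  ]
spray [0.7477 0.271  0.18  ]
```

View pics/topcrop.png

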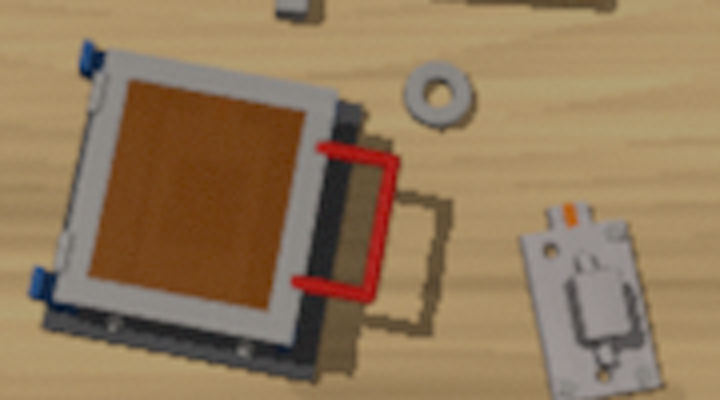

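View pics/sidecrop.png

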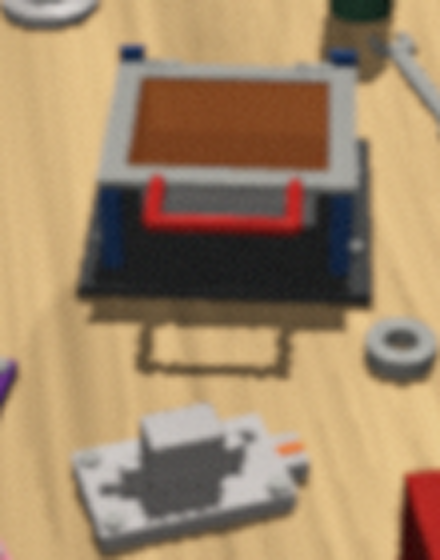

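```bash
cat > fit.py <<'E'
from h import *
from scipy.optimize import least_squares
np.set_printoptions(precision=4,suppress=True)
p=robot.camera('top');s=robot.camera('side')
def pj(c,X):
    v=np.array(c['K'])@(np.array(c['R'])@X+np.array(c['t']));return np.array([v[1]/v[2],v[0]/v[2]])
def W(q,L): c,n=np.cos(q[2]),np.sin(q[2]);return np.array([q[0]+c*L[0]-n*L[1],q[1]+n*L[0]+c*L[1],L[2]])
def gb(a,x):return np.array([x,.09-.22*np.cos(a),.084+.22*np.sin(a)])
fx=[(p,(241.3,231.3),(-.11,.105,.012)),(p,(254.5,299.5),(-.11,-.105,.012)),(p,(174.5,243),(.085,.09,.08)),(p,(230.8,230.5),(-.085,.09,.08)),
 (s,(243,250),(-.11,-.105,.012)),(s,(245,322.5),(.11,-.105,.012)),
 (p,(198.8,318),.047),(p,(233.8,312.5),-.047),(s,(225.5,267.5),-.047),(s,(225,304.5),.047)]
def r(q): return np.concatenate([pj(c,W(q,gb(q[3],L) if np.isscalar(L) else L))-m for c,m,L in fx])
S=least_squares(r,[.56,-.04,0,.1],loss='soft_l1',f_scale=1.);print('fixture',S.x,'\n',S.fun.reshape(-1,2))
print('bar',W(S.x,gb(S.x[3],0)),'lower',W(S.x,(0,0,.056)))
ux=[(p,(254.3,370.8),(-.05,0,.014)),(p,(222.5,357.5),(.05,.02,.014)),(p,(219,350),(.065,.04,.014)),(p,(215,378),(.065,-.04,.014)),(p,(259.3,358.3),(-.065,.04,.014)),(p,(256.3,385.5),(-.065,-.04,.014)),
(s,(283.8,248.8),(-.065,.04,.014)),(s,(302.5,255),(-.065,-.04,.014)),(s,(291.3,304.3),(.065,-.04,.014)),(s,(274.5,295.5),(.065,.04,.014))]
def r2(q): return np.concatenate([pj(c,W(q,L))-m for c,m,L in ux])
S=least_squares(r2,[.5,-.33,0],loss='soft_l1',f_scale=1.);print('upper',S.x,'\n',S.fun.reshape(-1,2))
E
python3 fit.py
```

```text
fixture [ 0.5765 -0.0438 -0.1843  0.0403] 
 [[ 0.2825 -0.9304]
 [-0.5949 -0.682 ]
 [ 0.4242  2.9733]
 [ 0.3707  4.1508]
 [-1.5003 -1.1787]
 [-1.5417  0.9132]
 [ 0.5236  0.0053]
 [-2.7028  0.2556]
 [-0.6455  1.4782]
 [ 0.6793 -2.0741]]
bar [ 0.5527 -0.1714  0.0929] lower [ 0.5765 -0.0438  0.056 ]
upper [ 0.5006 -0.3362  0.1455] 
 [[-1.563  -0.0392]
 [-1.16    0.5142]
 [-1.4705  0.6758]
 [-1.3362 -1.6874]
 [ 0.3954  0.3532]
 [-0.64   -0.7324]
 [-0.791  -1.5915]
 [ 1.6189 -0.7246]
 [ 2.4542 -0.8058]
 [-0.8629 -1.3438]]
```

```bash
cat >> h.py <<'E'
def delta(target,obs=None):
    o=obs or robot.get_obs();R=Rn.from_quat(o['tool_rot']).as_matrix();return R.T@(np.array(target)-o['position'])
def axes(o):return Rn.from_quat(o['tool_rot']).as_matrix()
E
python3 -m crank '[[[0,0,0,-0.044,0,-0.025,100],[0,0,0,-0.044,0,-0.025,100],[0,0,0,-0.044,0,-0.025,100],[0,0,0,-0.044,0,-0.025,100],[0,0,0,-0.044,0,-0.025,100]]]'
python3 -m crank '[[[0,0,0,-0.044,0,-0.025,100],[0,0,0,-0.044,0,-0.025,100],[0,0,0,-0.044,0,-0.025,100],[0,0,0,-0.044,0,-0.025,60],[0,0,0,-0.044,0,-0.025,50]]]'
python3 -m crank '[[[0,8.35,0,0,0,0,50],[0,8.35,0,0,0,0,50],[0,8.35,0,0,0,0,50],[0,8.35,0,0,0,0,50],[0,0,0,0,0,0,45]]]'
python3 - <<'E'
from h import *
np.set_printoptions(precision=4,suppress=True)
o=robot.get_obs();p=robot.camera('wrist');save(p,'w1');s=robot.camera('side');save(s,'s1');t=robot.camera('top');save(t,'t1')
print(o['position'],axes(o),o['q'],o['grip_width'],o['ft_force'])
print(proj(p,[.5527,-.1714,.093],o),robot.spot_in(p,'guard_bar'))
E
```

```text
time: 2.17
position: [0.3975, -0.3745, 0.2308]
tool_rot: [0.139, -0.693, 0.693, -0.14]
ft_force: [0.3, 0.3, -0.8]
grip_width: 0.087
time: 2.8
position: [0.552, -0.1739, 0.2307]
tool_rot: [0.14, -0.693, 0.693, -0.14]
ft_force: [0.9, -0.5, -0.1]
grip_width: 0.0742
time: 3.42
position: [0.5509, -0.1752, 0.2306]
tool_rot: [-0.065, -0.704, 0.704, 0.065]
ft_force: [-0.9, 1.0, -0.1]
grip_width: 0.0413
[ 0.5509 -0.1752  0.2306] [[-0.9832  0.     -0.1823]
 [ 0.1823 -0.     -0.9832]
 [-0.     -1.      0.    ]] [-0.5011  0.4642  1.5527 -0.      1.1247  1.2531] 0.04126099843279041 [-0.8867  1.0009 -0.1456]
[197.4 277.4] [{'at': [164.9, 151.3], 'conf': 0.82}]
```

View pics/w1.png

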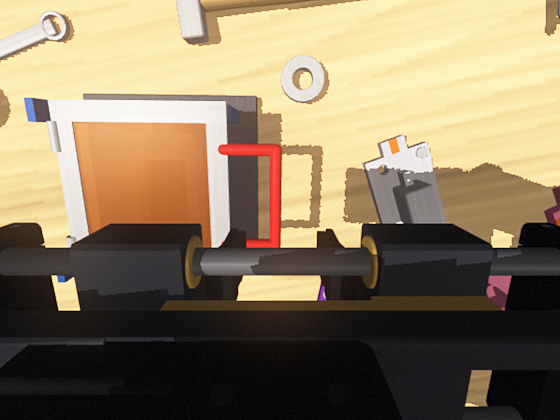

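View pics/t1.png

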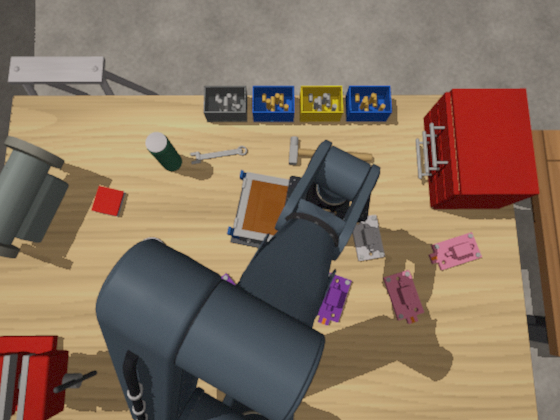

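The wrist view shows the bar vertical at column 277, rows 150–243. That matches the predicted (197,277), so I'm descending.

```bash
python3 -m crank '[[[0,0,0,0,0.03,-0.004,45],[0,0,0,0,0.03,0,45],[0,0,0,0,0.03,0,45],[0,0,0,0,0.03,0,45],[0,0,0,0,0.029,0,45]]]'
python3 -m crank '[[[0,0,0,0,0,0,5],[0,0,0,0,0,0,5],[0,0,0,0,0,0,5],[0,0,0,0,0,0,5],[0,0,0,0,0,0,5]]]' 25
python3 - <<'E'
from h import *
np.set_printoptions(precision=4,suppress=True)
o=robot.get_obs();p=robot.camera('wrist');save(p,'w2');s=robot.camera('side');save(s,'s2')
print(o['position'],o['grip_width'],o['ft_force'],o['q'])
E
```

```text
time: 4.25
position: [0.5518, -0.1714, 0.0807]
tool_rot: [-0.065, -0.704, 0.704, 0.065]
ft_force: [0.8, 0.3, -0.2]
grip_width: 0.0397
time: 4.88
position: [0.553, -0.1694, 0.0828]
tool_rot: [0.067, 0.705, -0.703, -0.065]
ft_force: [3.5, 6.9, 0.4]
grip_width: 0.0115
[ 0.553  -0.1694  0.0828] 0.011485559896267475 [3.4788 6.8665 0.4336] [-0.4924  0.6703  1.671   0.0052  0.7984  1.2616]
```

View pics/s2.png

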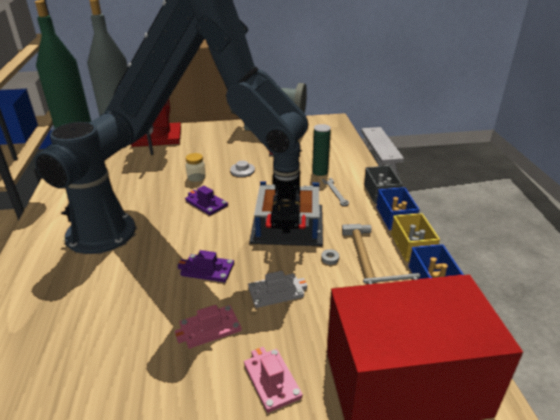

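```bash
python3 - <<'E'
import numpy as np
a=np.concatenate([[.06],.06+np.cumsum([.04,.06]+[.08]*19+[.06,.05])]);
y=-.22*np.cos(a);z=.22*np.sin(a)
for i in range(1,len(a)):print(i,round(a[i],3),'dy %.4f dz %.4f'%(-(z[i]-z[i-1]),-(y[i]-y[i-1])))
E
```

```text
1 0.1 dy -0.0088 dz -0.0007
2 0.16 dy -0.0131 dz -0.0017
3 0.24 dy -0.0172 dz -0.0035
4 0.32 dy -0.0169 dz -0.0049
5 0.4 dy -0.0165 dz -0.0062
6 0.48 dy -0.0159 dz -0.0075
7 0.56 dy -0.0153 dz -0.0087
8 0.64 dy -0.0145 dz -0.0099
9 0.72 dy -0.0137 dz -0.0111
10 0.8 dy -0.0128 dz -0.0121
11 0.88 dy -0.0117 dz -0.0131
12 0.96 dy -0.0107 dz -0.0140
13 1.04 dy -0.0095 dz -0.0148
14 1.12 dy -0.0083 dz -0.0155
15 1.2 dy -0.0070 dz -0.0161
16 1.28 dy -0.0057 dz -0.0166
17 1.36 dy -0.0044 dz -0.0170
18 1.44 dy -0.0030 dz -0.0173
19 1.52 dy -0.0016 dz -0.0175
20 1.6 dy -0.0002 dz -0.0176
21 1.68 dy 0.0012 dz -0.0176
22 1.74 dy 0.0018 dz -0.0131
23 1.79 dy 0.0021 dz -0.0108
```

```bash
python3 -m crank '[[[0,0,0,0,-0.0088,-0.0007,5],[0,0,0,0,-0.0131,-0.0017,5],[0,0,0,0,-0.0172,-0.0035,5],[0,0,0,0,-0.0169,-0.0049,5],[0,0,0,0,-0.0165,-0.0062,5]]]'
python3 - <<'E'
from h import *
np.set_printoptions(precision=4,suppress=True)
o=robot.get_obs();s=robot.camera('side');save(s,'s3')
print(o['position'],o['grip_width'],o['ft_force'],o['moment'])
E
```

```text
time: 5.6
position: [0.5556, -0.1559, 0.1559]
tool_rot: [-0.066, -0.703, 0.705, 0.064]
ft_force: [2.6, -4.2, -3.4]
grip_width: 0.011
[ 0.5556 -0.1559  0.1559] 0.0109530519592413 [ 2.5906 -4.2222 -3.43  ] [-0.7762 -0.4363 -0.0984]
```

View pics/s3.png

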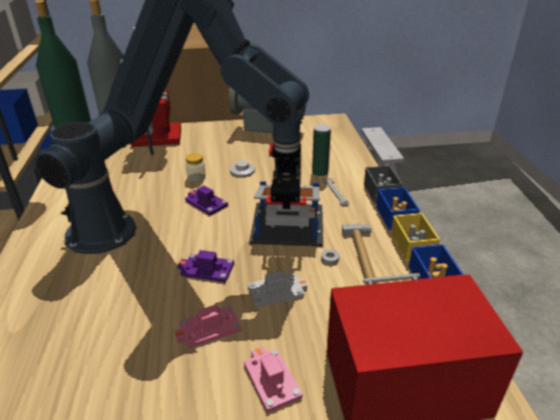

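The guard is lifting with the gripper and the wrist force is low, so I'm continuing along the arc.

```bash
python3 -m crank '[[[0,0,0,0,-0.0159,-0.0075,5],[0,0,0,0,-0.0153,-0.0087,5],[0,0,0,0,-0.0145,-0.0099,5],[0,0,0,0,-0.0137,-0.0111,5],[0,0,0,0,-0.0128,-0.0121,5]]]'
python3 -m crank '[[[0,0,0,0,-0.0117,-0.0131,5],[0,0,0,0,-0.0107,-0.0140,5],[0,0,0,0,-0.0095,-0.0148,5],[0,0,0,0,-0.0083,-0.0155,5],[0,0,0,0,-0.0070,-0.0161,5]]]'
python3 - <<'E'
from h import *
np.set_printoptions(precision=4,suppress=True)
o=robot.get_obs();s=robot.camera('side');save(s,'s4')
print(o['position'],o['grip_width'],o['ft_force'],o['moment'])
E
```

```text
time: 6.28
position: [0.5644, -0.1126, 0.2298]
tool_rot: [-0.066, -0.699, 0.709, 0.064]
ft_force: [-3.3, -16.2, 8.4]
grip_width: 0.0113
time: 6.9
position: [0.5788, -0.041, 0.281]
tool_rot: [-0.068, -0.698, 0.71, 0.062]
ft_force: [-5.0, -11.3, 23.4]
grip_width: 0.0112
[ 0.5788 -0.041   0.281 ] 0.0111836286823958 [ -4.9568 -11.2824  23.4049] [-2.3314  0.8814 -0.1088]
```

View pics/s4.png

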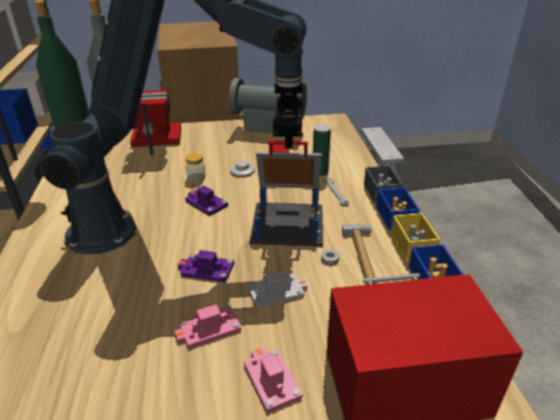

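```bash
python3 -m crank '[[[0,0,0,0,-0.0130,0,5],[0,0,0,0,-0.0057,-0.0166,5],[0,0,0,0,-0.0044,-0.0170,5],[0,0,0,0,-0.0030,-0.0173,5],[0,0,0,0,-0.0016,-0.0175,5]]]'
```

```text
time: 7.58
position: [0.5918, 0.0318, 0.3023]
tool_rot: [-0.067, -0.703, 0.705, 0.064]
ft_force: [5.2, -5.6, -1.0]
grip_width: 0.0111
```

```bash
python3 -m crank '[[[0,0,0,0,-0.0002,-0.0154,5],[0,0,0,0,0.0008,-0.0154,5],[0,0,0,0,0.0016,-0.0131,5],[0,0,0,0,0.0019,-0.0108,5],[0,0,0,0,0.0014,-0.0064,5]]]'
python3 - <<'E'
from h import *
np.set_printoptions(precision=4,suppress=True)
o=robot.get_obs();s=robot.camera('side');save(s,'s5')
print(o['position'],o['grip_width'],o['ft_force'],o['moment'])
E
```

```text
time: 8.2
position: [0.6036, 0.0921, 0.2979]
tool_rot: [-0.068, -0.703, 0.705, 0.063]
ft_force: [5.9, -3.0, 2.4]
grip_width: 0.0112
[0.6036 0.0921 0.2979] 0.011162192499965392 [ 5.8998 -3.0301  2.3803] [-0.7067 -0.8568 -0.1007]
```

View pics/s5.png

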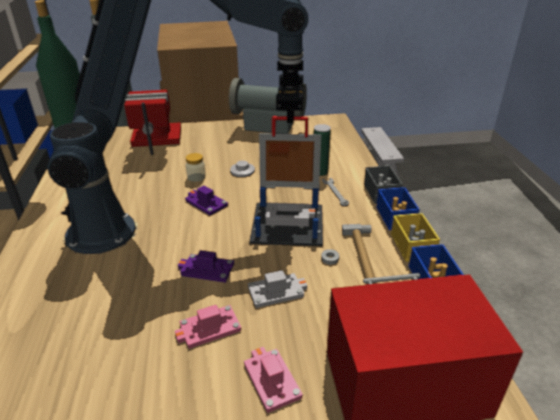

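```bash
python3 -m crank '[[[0,0,0,0,0.0006,-0.003,5],[0,0,0,0,0.0006,-0.003,5],[0,0,0,0,0.0006,-0.003,5],[0,0,0,0,0,0,5],[0,0,0,0,0,0,5]]]'
```

```text
time: 8.88
position: [0.6043, 0.0959, 0.2969]
tool_rot: [-0.068, -0.7, 0.708, 0.064]
ft_force: [1.0, -14.0, 7.2]
grip_width: 0.0111
```

```bash
python3 -m crank '[[[0,0,0,0,0,-0.003,5],[0,0,0,0,0,-0.002,5],[0,0,0,0,0,0,5],[0,0,0,0,0,0.005,5],[0,0,0,0,0,0.003,5]]]'
python3 - <<'E'
from h import *
np.set_printoptions(precision=4,suppress=True)
o=robot.get_obs()
print(o['position'],o['grip_width'],o['ft_force'],o['moment'])
E
```

```text
time: 9.5
position: [0.6043, 0.0957, 0.2969]
tool_rot: [-0.069, -0.702, 0.706, 0.064]
ft_force: [4.8, -3.7, 4.9]
grip_width: 0.0111
[0.6043 0.0957 0.2969] 0.011081047597847268 [ 4.8009 -3.6809  4.9418] [-0.708  -0.5927 -0.0655]
```

```bash
python3 -m crank '[[[0,0,0,0,0,0,40],[0,0,0,0,0,0,40],[0,0,0,0,0,0,40],[0,0,0,0,-0.01,0,40],[0,0,0,0,-0.03,0,40]]]'
python3 -m crank '[[[0,0,0,0,-0.04,0,40],[0,0,0,0,-0.03,0,70],[0,0,0,0,0,0.05,100],[0,0,0,0,0,0.06,100],[0,0,0,0,0,0.06,100]]]'
python3 - <<'E'
from h import *
np.set_printoptions(precision=4,suppress=True)
o=robot.get_obs();s=robot.camera('side');save(s,'s6');w=robot.camera('wrist');save(w,'w6')
t=robot.camera('top');save(t,'t6')
print(o['position'],o['grip_width'],o['ft_force'],o['q'])
E
```

```text
time: 10.12
position: [0.6011, 0.0997, 0.3328]
tool_rot: [-0.063, -0.704, 0.704, 0.067]
ft_force: [-0.3, -0.6, 0.6]
grip_width: 0.0345
time: 10.75
position: [0.5707, -0.0687, 0.4047]
tool_rot: [-0.065, -0.704, 0.704, 0.064]
ft_force: [1.1, 0.2, 0.4]
grip_width: 0.0668
[ 0.5707 -0.0687  0.4047] 0.06681921145553057 [1.1492 0.237  0.3523] [-0.3142  0.3073  1.311   0.0001  1.5225  1.44  ]
```

View pics/s6.png

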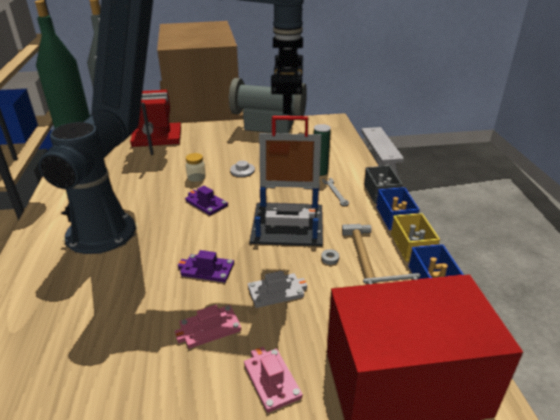

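View pics/w6.png

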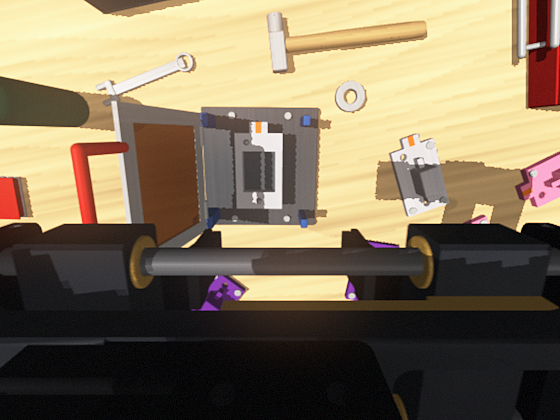

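View pics/t6.png

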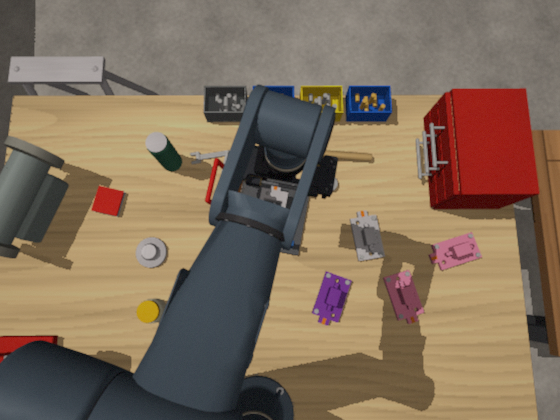

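The guard stands open, and the fixture is visible at wrist (165,262) with the grey upper at (170,420).

```bash
python3 - <<'E'
import cv2
i=cv2.imread('pics/w6.png')
cv2.imwrite('pics/w6a.png',cv2.resize(i[95:235,195:330],None,fx=4,fy=4,interpolation=cv2.INTER_CUBIC))
cv2.imwrite('pics/w6b.png',cv2.resize(i[120:230,370:470],None,fx=5,fy=5,interpolation=cv2.INTER_CUBIC))
E
```

```text
(no output)
```

View pics/w6a.png

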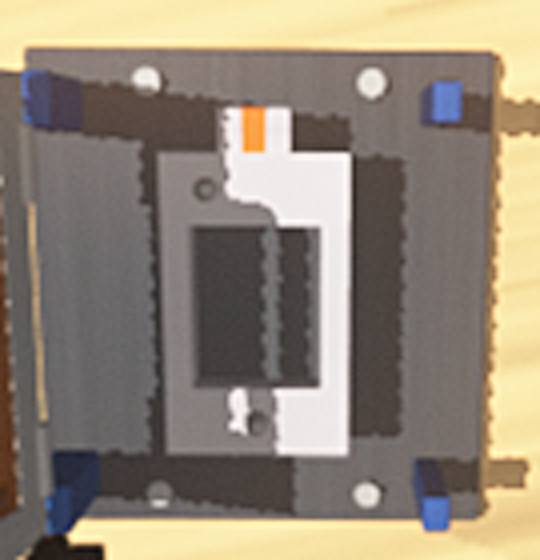

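View pics/w6b.png

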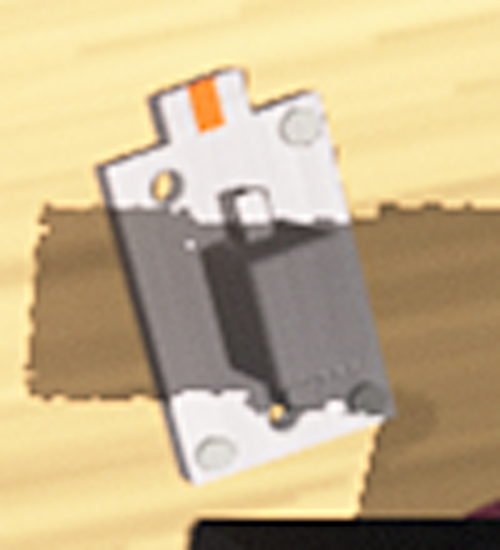

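```bash
cat > fit2.py <<'E'
from h import *
from scipy.optimize import least_squares
def W(q,L): c,n=np.cos(q[2]),np.sin(q[2]);return np.array([q[0]+c*L[0]-n*L[1],q[1]+n*L[0]+c*L[1],L[2]])
def fit(p,o,pts,x0):
    Rwc,c=campose(p,o);K=np.array(p['K'])
    def r(q):
        out=[]
        for m,L in pts:
            v=K@Rwc.T@(W(q,L)-c);out+=[v[1]/v[2]-m[0],v[0]/v[2]-m[1]]
        return np.array(out)
    S=least_squares(r,x0,loss='soft_l1',f_scale=1.);return S.x,S.fun.reshape(-1,2)
E
python3 - <<'E'
from fit2 import *
np.set_printoptions(precision=4,suppress=True)
o=robot.get_obs();p=robot.camera('wrist')
A=lambda x,y:(95+y/4,195+x/4); B=lambda x,y:(120+y/5,370+x/5)
z=.056
lo=[(A(155,155),(.065,.04,z)),(A(351,155),(.065,-.04,z)),(A(349,455),(-.065,-.04,z)),(A(163,455),(-.065,.04,z)),(A(205,188),(.05,.02,.067)),(A(258,422),(-.05,0,.067))]
ba=[(A(25,48),(.11,.105,.012)),(A(498,55),(.11,-.105,.012)),(A(483,517),(-.11,-.105,.012))]
for k in(lo,ba,lo+ba): 
    q,f=fit(p,o,k,[.576,-.044,-.18]);print('lower',q,'\n',f)
z=.014
up=[(B(98,168),(.065,.04,z)),(B(318,92),(.065,-.04,z)),(B(395,413),(-.065,-.04,z)),(B(192,482),(-.065,.04,z)),(B(167,186),(.05,.02,z)),(B(280,412),(-.05,0,z))]
ub=[(B(248,260),(.025,.017,.056)),(B(345,228),(.025,-.017,.056)),(B(290,405),(-.025,.017,.056))]
for k in(up,up+ub):
    q,f=fit(p,o,k,[.5,-.33,.14]);print('upper',q,'\n',f)
E
```

```text
lower [ 0.5773 -0.0322 -0.1938] 
 [[-0.6426  0.7749]
 [-0.4077 -0.3259]
 [-0.0788 -0.2574]
 [-0.2976  1.2115]
 [ 0.5598 -0.3079]
 [ 1.261  -0.5959]]
lower [ 0.5768 -0.0331 -0.192 ] 
 [[ 0.1323  0.1949]
 [-1.2566 -0.0464]
 [ 1.2029 -0.1618]]
lower [ 0.5772 -0.0325 -0.1934] 
 [[-0.5799  0.9613]
 [-0.3639 -0.1418]
 [-0.04   -0.0562]
 [-0.242   1.4147]
 [ 0.6182 -0.1159]
 [ 1.3097 -0.3915]
 [-0.0741 -0.0948]
 [-1.2911 -0.323 ]
 [ 1.1738 -0.5687]]
upper [ 0.5037 -0.3227  0.1688] 
 [[-0.352   0.7471]
 [-0.7908 -0.5668]
 [ 0.2707 -0.0826]
 [ 0.526  -0.1667]
 [-0.0792 -0.3796]
 [ 0.4446  0.5928]]
upper [ 0.5032 -0.3236  0.1673] 
 [[-0.2328  1.3077]
 [-0.6078  0.0116]
 [ 0.4684  0.3675]
 [ 0.6656  0.2697]
 [ 0.0581  0.1707]
 [ 0.6111  1.0505]
 [ 0.3655 -0.7541]
 [-0.1392 -0.7643]
 [-2.0924 -2.2452]]
```

```bash
python3 - <<'E'
from h import *
np.set_printoptions(precision=4,suppress=True)
o=robot.get_obs();print(o['position'],delta([.517,-.033,.25],o))
E
```

```text
[ 0.5709 -0.0685  0.4043] [ 0.0596  0.1543 -0.0247]
```

```bash
python3 -m crank '[[[0,0,0,0.015,0.035,-0.006,100],[0,0,0,0.015,0.04,-0.006,100],[0,0,0,0.015,0.04,-0.006,100],[0,0,0,0.015,0.04,-0.006,100],[0,0,0,0,0,0,100]]]'
python3 - <<'E'
from h import *
np.set_printoptions(precision=4,suppress=True)
o=robot.get_obs();p=robot.camera('wrist');save(p,'w7');i=cv2.imread('pics/w7.png')
o2=robot.get_obs()
print(o['position'],o2['position'],o['tool_rot'],o2['joint_velocities'],p['K'])
for y in((.5765,-.0438,-.1843),(.577,-.0325,-.193)):
  c,n=np.cos(y[2]),np.sin(y[2])
  for L in((.065,.04),(.065,-.04),(-.065,-.04),(-.065,.04)): print(proj(p,[y[0]+c*L[0]-n*L[1],y[1]+n*L[0]+c*L[1],.056],o))
E
```

```text
time: 11.58
position: [0.5136, -0.0303, 0.2466]
tool_rot: [0.061, 0.705, -0.703, -0.067]
ft_force: [-0.2, 0.0, 0.7]
grip_width: 0.0873
[ 0.5136 -0.0303  0.2466] [ 0.5164 -0.0316  0.2487] [ 0.0614  0.7049 -0.7034 -0.0672] [-0.0157 -0.0246 -0.0767 -0.0042 -0.0105 -0.0015] [[292.7935   0.     281.0373]
 [  0.     292.7935 204.9302]
 [  0.       0.       1.    ]]
[ 70.4 246.9]
[ 70.6 320.4]
[188.1 316.5]
[187.8 249.7]
[ 71.6 237.2]
[ 72.5 310.6]
[189.6 306.6]
[188.8 240. ]
```

View pics/w7.png

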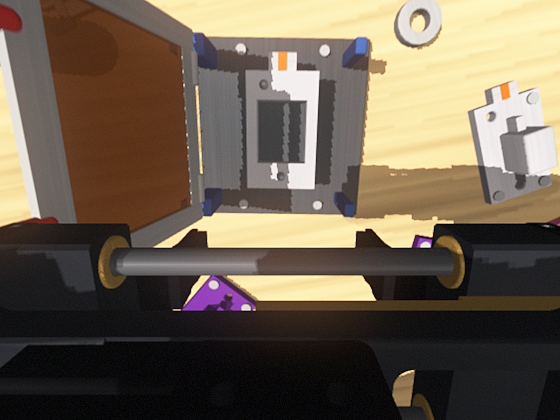

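```bash
python3 - <<'E'
from h import *
import json
np.set_printoptions(precision=4,suppress=True)
for k in range(3):
    o=robot.get_obs();p=robot.camera('wrist')
o2=robot.get_obs();save(p,'w8');print(o['position'],o2['position'],o['tool_rot'],o['joint_velocities'])
import pickle;pickle.dump((dict(p),{k:np.array(v) for k,v in o.items()}),open('w8.pkl','wb'))
i=cv2.imread('pics/w8.png')
cv2.imwrite('pics/w8a.png',cv2.resize(i[40:215,230:340],None,fx=4,fy=4,interpolation=cv2.INTER_CUBIC)[:, :])
cv2.imwrite('pics/w8b.png',cv2.resize(i[70:210,460:560],None,fx=4,fy=4,interpolation=cv2.INTER_CUBIC))
E
```

```text
[ 0.5189 -0.033   0.2508] [ 0.519  -0.0334  0.251 ] [-0.0666 -0.7039  0.7044  0.0632] [-0.0101 -0.0098 -0.0128  0.0002 -0.0023 -0.0007]
```

View pics/w8a.png

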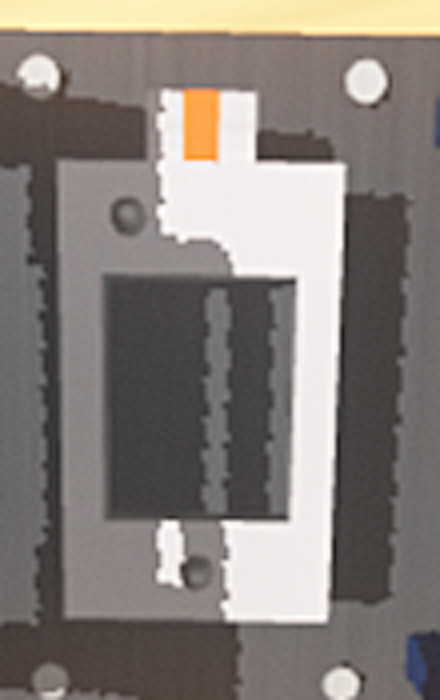

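View pics/w8b.png

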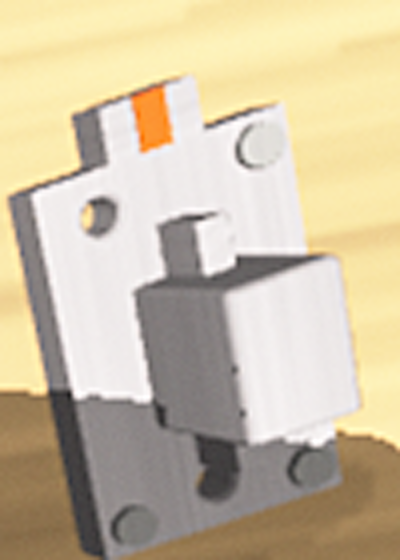

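```bash
python3 - <<'E'
from fit2 import *
import pickle
np.set_printoptions(precision=4,suppress=True)
p,o=pickle.load(open('w8.pkl','rb'))
A=lambda x,y:(40+y/4,230+x/4); B=lambda x,y:(70+y/4,460+x/4)
z=.056
lo=[(A(58,162),(.065,.04,z)),(A(346,160),(.065,-.04,z)),(A(329,623),(-.065,-.04,z)),(A(63,620),(-.065,.04,z)),(A(128,216),(.05,.02,.067)),(A(197,572),(-.05,0,.067))]
q,f=fit(p,o,lo,[.576,-.044,-.18]);print('lower',q,'\n',f)
z=.014
up=[(B(36,198),(.065,.04,z)),(B(284,104),(.065,-.04,z)),(B(342,485),(-.065,-.04,z)),(B(104,558),(-.065,.04,z)),(B(100,217),(.05,.02,z)),(B(220,486),(-.05,0,z))]
ub=[(B(228,292),(.025,.017,.056)),(B(342,258),(.025,-.017,.056)),(B(358,408),(-.025,-.017,.056)),(B(247,446),(-.025,.017,.056))]
for k in(up,ub,up+ub):
    q,f=fit(p,o,k,[.5,-.33,.14]);print('upper',q,'\n',f)
o=robot.get_obs();print(delta([q[0]-.05,q[1]-.008,.2],o))
E
```

```text
lower [ 0.5758 -0.0417 -0.1939] 
 [[-0.2042  0.0127]
 [ 1.1206 -0.3038]
 [-0.5269 -0.217 ]
 [-0.4843  0.7305]
 [-0.5601 -0.1342]
 [ 1.2181  0.072 ]]
upper [ 0.5001 -0.3346  0.1641] 
 [[-0.881  -0.8031]
 [ 0.1905 -0.0095]
 [ 0.0297 -0.0284]
 [ 1.1045  0.8966]
 [ 0.2545  0.8686]
 [-0.5834 -0.8473]]
upper [ 0.5008 -0.3332  0.1348] 
 [[-0.7408 -0.8961]
 [-1.5994  0.1758]
 [ 1.704   0.8002]
 [ 0.9763 -0.1214]]
upper [ 0.5004 -0.334   0.1606] 
 [[-1.2335 -1.1027]
 [ 0.043  -0.2642]
 [ 0.012  -0.5965]
 [ 0.9062  0.3002]
 [-0.0287  0.5451]
 [-0.7073 -1.3943]
 [ 0.0062 -0.6511]
 [-1.5787  0.3113]
 [ 1.3742  2.0283]
 [ 1.333   1.1931]]
[0.0111 0.0511 0.3159]
```

```bash
python3 -m crank '[[[0,0,0,0.002,0,0.055,100],[0,0,0,0.002,0,0.055,100],[0,0,0,0.002,0.01,0.055,100],[0,0,0,0.002,0.01,0.055,100],[0,0,0,0.002,0.01,0.055,100]]]'
python3 -m crank '[[[0,0,0,0,0.01,0.041,100],[0,-6.6,0,0,0,0,100],[0,-6.7,0,0,0,0,100],[0,-6.6,0,0,0,0,100],[0,0,0,0,0,0,100]]]'
python3 - <<'E'
from h import *
import pickle
np.set_printoptions(precision=4,suppress=True)
for k in range(4):
    o=robot.get_obs();p=robot.camera('wrist')
save(p,'w9');print(o['position'],axes(o),o['joint_velocities'])
pickle.dump((dict(p),{k:np.array(v) for k,v in o.items()}),open('w9.pkl','wb'))
i=cv2.imread('pics/w9.png')
cv2.imwrite('pics/w9a.png',cv2.resize(i[20:235,180:370],None,fx=3.,fy=3.,interpolation=cv2.INTER_CUBIC)[:, :])
E
```

```text
time: 12.4
position: [0.457, -0.305, 0.2207]
tool_rot: [-0.067, -0.703, 0.705, 0.064]
ft_force: [0.7, -0.0, 0.8]
grip_width: 0.0868
time: 13.02
position: [0.4496, -0.3434, 0.2105]
tool_rot: [0.056, -0.704, 0.706, -0.058]
ft_force: [-0.0, 0.5, -0.3]
grip_width: 0.0868
[ 0.4491 -0.3426  0.2097] [[-0.9871  0.0013  0.16  ]
 [-0.16   -0.0015 -0.9871]
 [-0.0011 -1.      0.0017]] [ 0.0019  0.0026  0.0106  0.0009 -0.0014 -0.007 ]
```

View pics/w9.png

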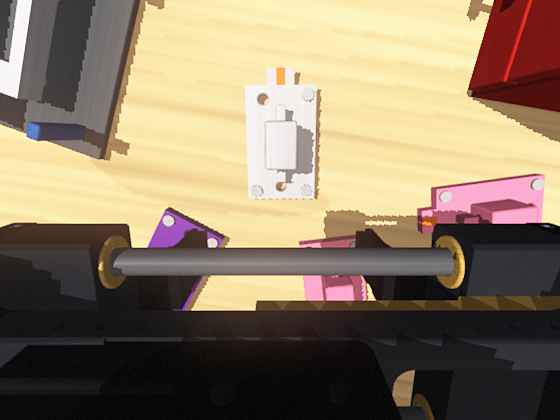

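View pics/w9a.png

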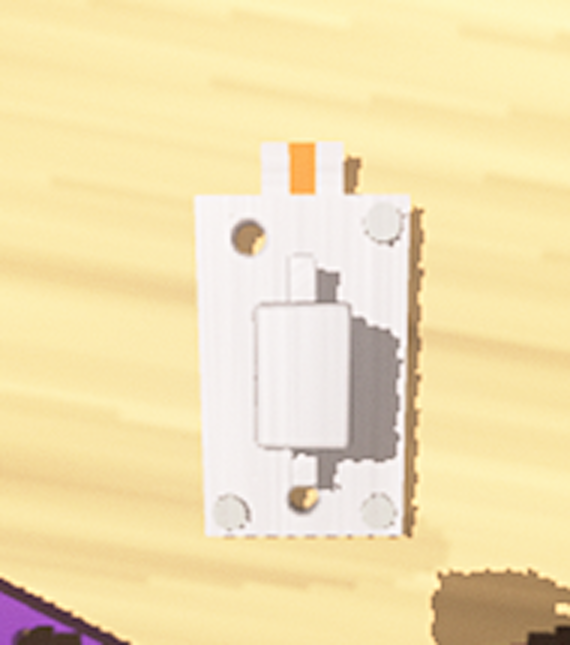

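```bash
python3 - <<'E'
from fit2 import *
import pickle
np.set_printoptions(precision=4,suppress=True)
p,o=pickle.load(open('w9.pkl','rb'))
B=lambda x,y:(20+y/3,180+x/3)
z=.014
up=[(B(195,196),(.065,.04,z)),(B(411,196),(.065,-.04,z)),(B(405,535),(-.065,-.04,z)),(B(206,535),(-.065,.04,z)),(B(249,237),(.05,.02,z)),(B(303,498),(-.05,0,z))]
ub=[(B(257,303),(.025,.017,.056)),(B(351,303),(.025,-.017,.056)),(B(349,447),(-.025,-.017,.056)),(B(258,446),(-.025,.017,.056))]
for k in(up,ub,up+ub):
    q,f=fit(p,o,k,[.5,-.33,.14]);print('upper',q,'\n',f)
o=robot.get_obs();R=axes(o);print(o['position'],'yaw',np.arctan2(-R[1,0],-R[0,0]),delta([q[0],q[1],.033],o))
E
```

```text
upper [ 0.5009 -0.3343  0.1657] 
 [[-0.0961  0.262 ]
 [-0.4146 -0.3885]
 [-0.1718 -1.0011]
 [ 0.1139  0.1365]
 [ 0.3003  0.3489]
 [ 0.2466  0.3508]]
upper [ 0.5011 -0.3343  0.1574] 
 [[-0.7378 -1.0738]
 [-0.5958  1.1148]
 [ 0.6897  0.9312]
 [ 0.8961 -0.964 ]]
upper [ 0.5009 -0.3343  0.1653] 
 [[-0.2005  0.2838]
 [-0.4853 -0.3618]
 [-0.2306 -1.0237]
 [ 0.0269  0.1098]
 [ 0.2064  0.3661]
 [ 0.1722  0.3318]
 [-0.4004 -1.2857]
 [-0.5337  0.8978]
 [ 0.7471  1.0969]
 [ 1.208  -0.7936]]
[ 0.4489 -0.3423  0.2095] yaw 0.1610611152404767 [-0.0525  0.1765  0.0002]
```

```bash
python3 -m crank '[[[0,0,0,-0.0175,0.03,0,100],[0,0,0,-0.0175,0.03,0,100],[0,0,0,-0.0175,0.03,0,100],[0,0,0,0,0.03,0,100],[0,0,0,0,0.03,0,100]]]'
python3 -m crank '[[[0,0,0,0,0.0265,0,100],[0,0,0,0,0,0,100],[0,0,0,0,0,0,30],[0,0,0,0,0,0,20],[0,0,0,0,0,0,20]]]' 20
python3 -m crank '[[[0,0,0,0,0,0,10],[0,0,0,0,0,0,10],[0,0,0,0,0,0,10],[0,0,0,0,0,0,10],[0,0,0,0,0,0,10]]]' 60
python3 - <<'E'
from h import *
np.set_printoptions(precision=4,suppress=True)
o=robot.get_obs();p=robot.camera('wrist');save(p,'w10');s=robot.camera('side');save(s,'s10');R=axes(o)
print(o['position'],o['grip_width'],o['ft_force'],'yaw',np.arctan2(-R[1,0],-R[0,0]),R)
E
```

```text
time: 13.85
position: [0.5009, -0.3335, 0.058]
tool_rot: [0.057, -0.705, 0.705, -0.057]
ft_force: [0.0, 0.0, 0.7]
grip_width: 0.087
time: 14.48
position: [0.5008, -0.3339, 0.0335]
tool_rot: [0.057, -0.704, 0.705, -0.058]
ft_force: [-0.1, -0.3, -0.4]
grip_width: 0.0644
time: 15.1
position: [0.5004, -0.3336, 0.0324]
tool_rot: [0.057, -0.705, 0.705, -0.057]
ft_force: [1.0, -0.5, 1.2]
grip_width: 0.0335
[ 0.5004 -0.3336  0.0324] 0.03351499705312538 [ 1.029  -0.4939  1.1785] yaw 0.1622531554048628 [[-0.9869  0.0001  0.1615]
 [-0.1615 -0.0003 -0.9869]
 [-0.0001 -1.      0.0003]]
```

View pics/w10.png

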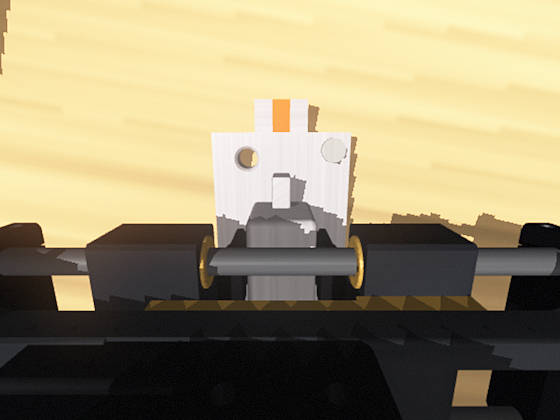

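View pics/s10.png

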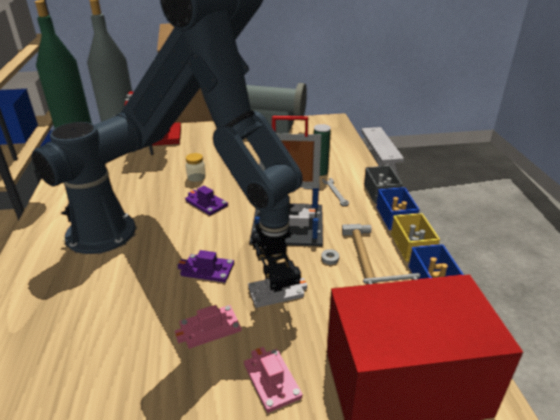

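```bash
python3 - <<'E'
from h import *
import pickle
for k in range(2):
    o=robot.get_obs();p=robot.camera('wrist')
save(p,'w11');pickle.dump((dict(p),{k:np.array(v) for k,v in o.items()}),open('w11.pkl','wb'))
i=cv2.imread('pics/w11.png')
cv2.imwrite('pics/w11a.png',cv2.resize(i[90:235,200:365],None,fx=4.,fy=4.,interpolation=cv2.INTER_CUBIC)[:, :])
E
```

```text
(no output)
```

View pics/w11a.png

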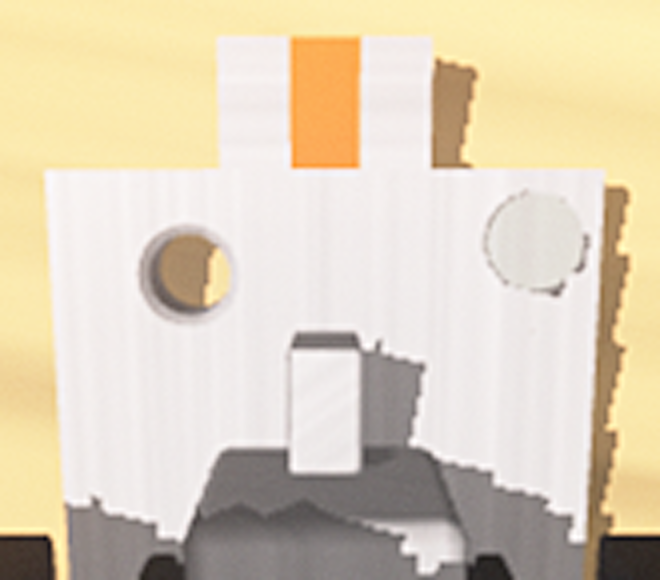

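```bash
python3 - <<'E'
from fit2 import *
import pickle
np.set_printoptions(precision=4,suppress=True)
p,o=pickle.load(open('w11.pkl','rb'))
B=lambda x,y:(90+y/4,200+x/4)
z=.014
up=[(B(45,170),(.065,.04,z)),(B(605,170),(.065,-.04,z)),(B(187,274),(.05,.02,z))]
q,f=fit(p,o,up,[.5,-.33,.14]);R=axes(o);print(q,f,o['position'],'yaw',np.arctan2(-R[1,0],-R[0,0]))
print('in tool',R.T@(np.array([q[0],q[1],0])-o['position']))
E
```

```text
[ 0.5009 -0.3333  0.1619] [[-0.1841  0.2872]
 [-0.0256 -0.6068]
 [ 0.1652  0.2562]] [ 0.5004 -0.3336  0.0324] yaw 0.16229703014986224
in tool [-0.0005  0.0324 -0.0002]
```

```bash
python3 -m crank '[[[0,0,0,0,-0.01,0,10],[0,0,0,0,-0.03,0,10],[0,0,0,0,-0.04,0,10],[0,0,0,0,-0.04,0,10],[0,0,0,0,-0.03,0,10]]]'
python3 -m crank '[[[0,6.7,0,0,0,0,10],[0,6.8,0,0,0,0,10],[0,6.7,0,0,0,0,10],[0,0,0,0,0,0,10],[0,0,0,0,0,0,10]]]'
python3 - <<'E'
from h import *
np.set_printoptions(precision=4,suppress=True)
o=robot.get_obs();R=axes(o)
print(o['position'],o['grip_width'],o['ft_force'],'yaw',np.arctan2(-R[1,0],-R[0,0]),delta([.5755,-.0419,.18]))
E
```

```text
time: 15.92
position: [0.5001, -0.333, 0.184]
tool_rot: [-0.057, 0.705, -0.705, 0.057]
ft_force: [-0.4, 0.3, -3.6]
grip_width: 0.0335
time: 16.55
position: [0.5, -0.333, 0.1821]
tool_rot: [0.066, 0.704, -0.704, -0.067]
ft_force: [0.6, 0.3, -3.8]
grip_width: 0.0336
[ 0.5    -0.333   0.1821] 0.0335569079663973 [ 0.5774  0.2634 -3.7867] yaw -0.18867289762200212 [-0.0196  0.0023 -0.3001]
```

```bash
python3 -m crank '[[[0,0,0,-0.002,0,-0.02,10],[0,0,0,-0.002,0,-0.03,10],[0,0,0,-0.002,0,-0.035,10],[0,0,0,-0.002,0,-0.035,10],[0,0,0,-0.002,0,-0.035,10]]]'
python3 -m crank '[[[0,0,0,-0.002,0,-0.035,10],[0,0,0,-0.002,0,-0.035,10],[0,0,0,-0.002,0,-0.035,10],[0,0,0,-0.002,0,-0.025,10],[0,0,0,-0.002,0,-0.015,10]]]'
python3 - <<'E'
from h import *
import pickle
np.set_printoptions(precision=4,suppress=True)
for k in range(6):
    o=robot.get_obs();p=robot.camera('wrist')
s=robot.camera('side');save(p,'w12');save(s,'s12');R=axes(o)
print(o['position'],o['grip_width'],o['ft_force'],'yaw',np.arctan2(-R[1,0],-R[0,0]),delta([.5755,-.0419,.12]),R)
E
```

```text
time: 17.18
position: [0.5395, -0.1806, 0.1823]
tool_rot: [0.067, 0.704, -0.704, -0.067]
ft_force: [0.6, 0.0, -3.5]
grip_width: 0.0335
time: 17.8
position: [0.5764, -0.0401, 0.1823]
tool_rot: [0.066, 0.704, -0.704, -0.067]
ft_force: [0.1, -0.3, -3.2]
grip_width: 0.0337
[ 0.5765 -0.0432  0.1823] 0.0339117525072511 [-0.4398 -0.6297 -3.5767] yaw -0.1905168617237649 [ 0.0013  0.0623 -0.0015] [[-0.9819 -0.0004 -0.1894]
 [ 0.1894 -0.0004 -0.9819]
 [ 0.0003 -1.      0.0005]]
```

View pics/w12.png

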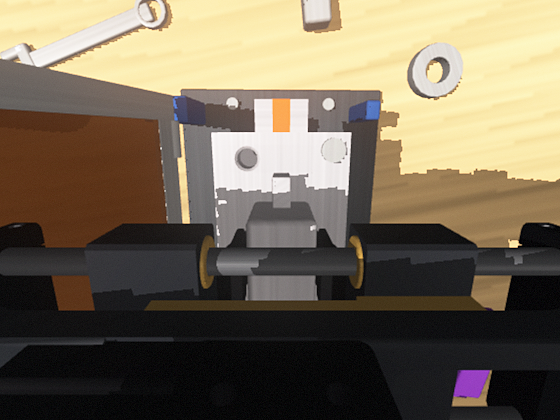

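View pics/s12.png

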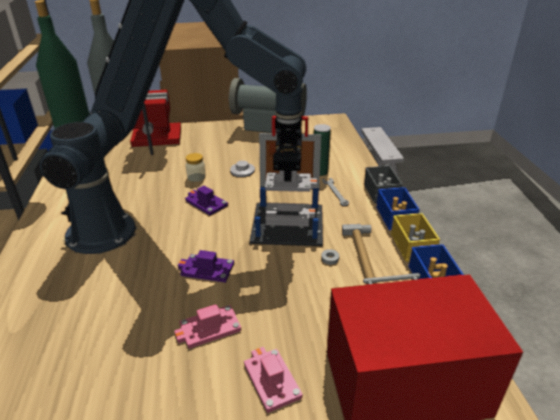

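```bash
python3 - <<'E'
from h import *
import pickle
for k in range(2):
    o=robot.get_obs();p=robot.camera('wrist')
save(p,'w13');pickle.dump((dict(p),{k:np.array(v) for k,v in o.items()}),open('w13.pkl','wb'))
i=cv2.imread('pics/w13.png')
cv2.imwrite('pics/w13a.png',cv2.resize(i[80:230,165:395],None,fx=3.4,fy=3.4,interpolation=cv2.INTER_CUBIC))
E
```

```text
(no output)
```

View pics/w13a.png

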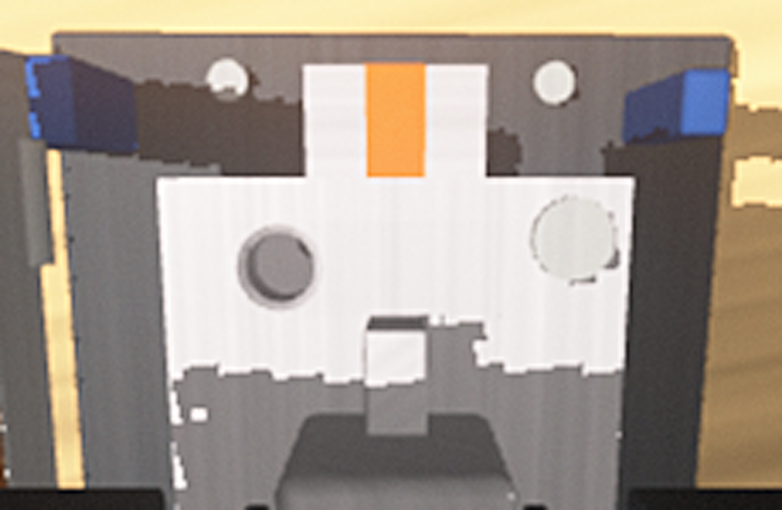

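```bash
python3 - <<'E'
from fit2 import *
import pickle
np.set_printoptions(precision=4,suppress=True)
p,o=pickle.load(open('w13.pkl','rb'))
B=lambda x,y:(80+y/3.4,165+x/3.4)
q,f=fit(p,o,[(B(53,36),(.11,.105,.012)),(B(735,38),(.11,-.105,.012))],[.576,-.044,-.18]);print(q,f)
z=.014+o['position'][2]-.0324
u,f=fit(p,o,[(B(157,178),(.065,.04,z)),(B(634,178),(.065,-.04,z)),(B(279,266),(.05,.02,z))],[.576,-.044,-.18]);print(u,f)
for y in(q,u,(.576,-.042,-.191)):
    print(delta([y[0]-.0005*np.cos(y[2]),y[1]-.0005*np.sin(y[2]),.12],o))
E
```

```text
[ 0.5744 -0.0423 -0.1938] [[ 0.0185 -0.2546]
 [ 0.0197  0.2545]]
[ 0.5771 -0.0435 -0.192 ] [[-0.2231  0.5063]
 [-0.0723 -0.6528]
 [ 0.2495  0.0977]]
[ 0.0029  0.0623 -0.0009]
[-0.0001  0.0623 -0.0002]
[ 0.0014  0.0623 -0.0015]
```

```bash
python3 -m crank '[[[0,0,0,0.002,0.02,-0.001,10],[0,0,0,0,0.02,0,10],[0,0,0,0,0.02,0,10],[0,0,0,0,0.012,0,10],[0,0,0,0,0,0,10]]]'
python3 -m crank '[[[0,0,0,0,0.002,0,10],[0,0,0,0,0.002,0,10],[0,0,0,0,0.002,0,10],[0,0,0,0,0.002,0,10],[0,0,0,0,0,0,10]]]'
python3 - <<'E'
from h import *
np.set_printoptions(precision=4,suppress=True)
o=robot.get_obs();p=robot.camera('wrist');save(p,'w14')
print(o['position'],o['ft_force'],o['moment'])
i=cv2.imread('pics/w14.png')
cv2.imwrite('pics/w14a.png',cv2.resize(i[40:230,165:395],None,fx=3.,fy=3.,interpolation=cv2.INTER_CUBIC))
E
```

```text
time: 18.88
position: [0.5744, -0.0415, 0.1096]
tool_rot: [0.067, 0.704, -0.704, -0.068]
ft_force: [-0.3, 0.3, -4.0]
grip_width: 0.034
time: 19.5
position: [0.5748, -0.0412, 0.1022]
tool_rot: [0.067, 0.704, -0.704, -0.067]
ft_force: [0.9, 0.1, -4.0]
grip_width: 0.0335
[ 0.5748 -0.0412  0.1022] [ 0.8801  0.0649 -4.0376] [ 0.0486  0.0658 -0.021 ]
```

View pics/w14a.png

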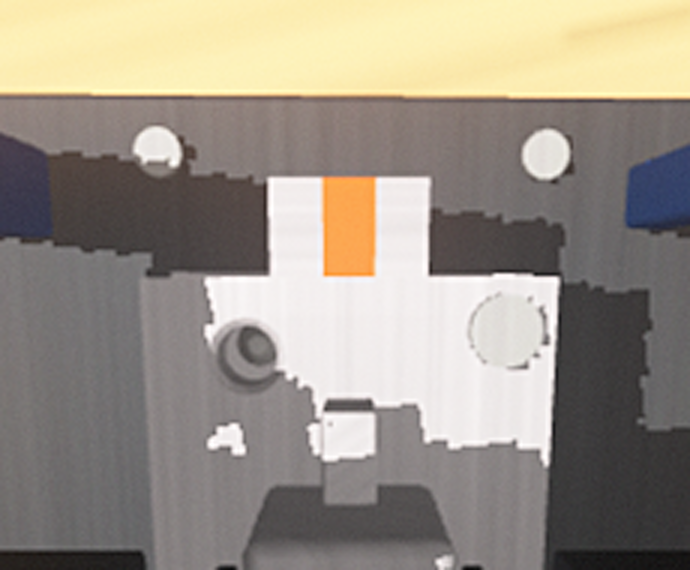

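```bash
python3 - <<'E'
from h import *
import pickle
np.set_printoptions(precision=4,suppress=True)
for k in range(2):
    o=robot.get_obs();p=robot.camera('wrist')
save(p,'w15');pickle.dump((dict(p),{k:np.array(v) for k,v in o.items()}),open('w15.pkl','wb'))
i=cv2.imread('pics/w15.png')[145:172,230:265]
i=cv2.convertScaleAbs(i,alpha=1.6)
cv2.imwrite('pics/w15a.png',cv2.resize(i,None,fx=20,fy=20,interpolation=cv2.INTER_CUBIC))
R=axes(o);P=o['position']
hole=P+R@np.array([-.0005-.05,.0324,-.02]);print('hole bottom',hole,proj(p,hole,o),'top',proj(p,hole+[0,0,.014],o),P,o['ft_force'])
y=(.5755,-.0422,-.192);c,n=np.cos(y[2]),np.sin(y[2])
d=[y[0]+c*.05-n*.02,y[1]+n*.05+c*.02,.067];print('dowel',d,proj(p,d,o))
E
```

```text
hole bottom [ 0.6283 -0.0312  0.0699] [156.7 250. ] top [158.6 247.5] [ 0.575  -0.0413  0.1023] [ 0.938   0.4256 -3.4616]
dowel [np.float64(0.6283976781669603), np.float64(-0.03210863514956035), 0.067] [155.9 251.9]
```

View pics/w15a.png

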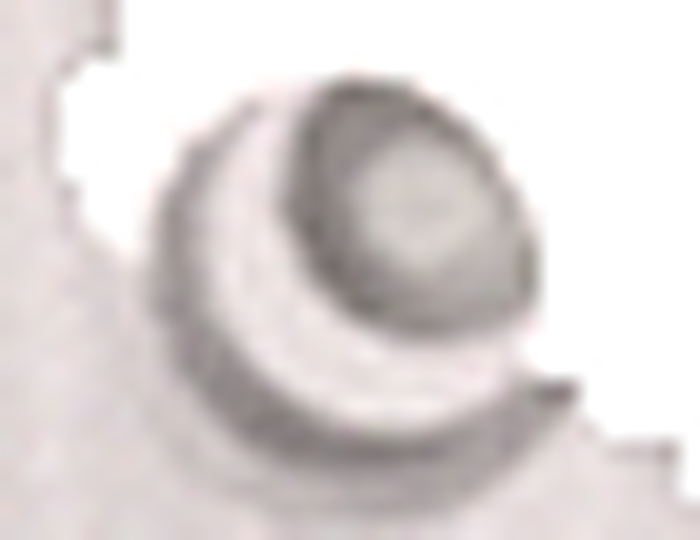

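Through the (+50,+20) hole at wrist (157,248), the dowel tip shows at (155,251). It is about 1 mm off toward +x, so I'll correct that and descend gently.

```bash
python3 -m crank '[[[0,0,0,-0.0011,0,0.0004,10],[0,0,0,0,0.002,0,10],[0,0,0,0,0.002,0,10],[0,0,0,0,0.001,0,10],[0,0,0,0,0,0,10]]]'
python3 - <<'E'
from h import *
np.set_printoptions(precision=4,suppress=True)
o=robot.get_obs();p=robot.camera('wrist');save(p,'w16')
print(o['position'],o['ft_force'],o['moment'])
i=cv2.imread('pics/w16.png')[135:182,215:275]
cv2.imwrite('pics/w16a.png',cv2.resize(i,None,fx=12,fy=12,interpolation=cv2.INTER_CUBIC))
E
```

```text
time: 20.27
position: [0.5758, -0.0419, 0.0972]
tool_rot: [0.067, 0.704, -0.704, -0.067]
ft_force: [-1.0, 0.6, -3.4]
grip_width: 0.0336
[ 0.5758 -0.0419  0.0972] [-0.9646  0.6034 -3.4387] [ 0.0251  0.0345 -0.0117]
```

View pics/w16a.png

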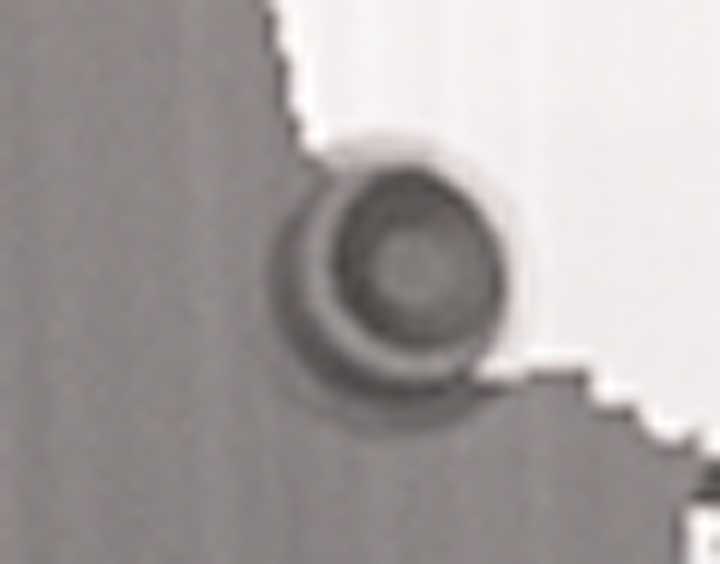

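```bash
python3 -m crank '[[[0,0,0,0,0.002,0,10],[0,0,0,0,0.002,0,10],[0,0,0,0,0.001,0,10],[0,0,0,0,0.001,0,10],[0,0,0,0,0,0,10]]]'
python3 -m crank '[[[0,0,0,0,0.001,0,10],[0,0,0,0,0.001,0,10],[0,0,0,0,0.001,0,10],[0,0,0,0,0,0,10],[0,0,0,0,0,0,10]]]'
python3 - <<'E'
from h import *
np.set_printoptions(precision=4,suppress=True)
o=robot.get_obs();p=robot.camera('wrist');save(p,'w17');s=robot.camera('side');save(s,'s17')
print(o['position'],o['ft_force'],o['moment'])
i=cv2.imread('pics/s17.png')[170:250,240:340]
cv2.imwrite('pics/s17a.png',cv2.resize(i,None,fx=7,fy=7,interpolation=cv2.INTER_CUBIC))
E
```

```text
time: 20.95
position: [0.5759, -0.0418, 0.0913]
tool_rot: [0.067, 0.704, -0.704, -0.067]
ft_force: [0.6, -0.2, -3.5]
grip_width: 0.0337
time: 21.58
position: [0.576, -0.0419, 0.0884]
tool_rot: [-0.067, -0.704, 0.704, 0.067]
ft_force: [-0.1, 0.6, -3.0]
grip_width: 0.0336
[ 0.576  -0.0419  0.0884] [-0.0547  0.5732 -3.0251] [ 0.0085  0.0721 -0.0298]
```

View pics/s17a.png

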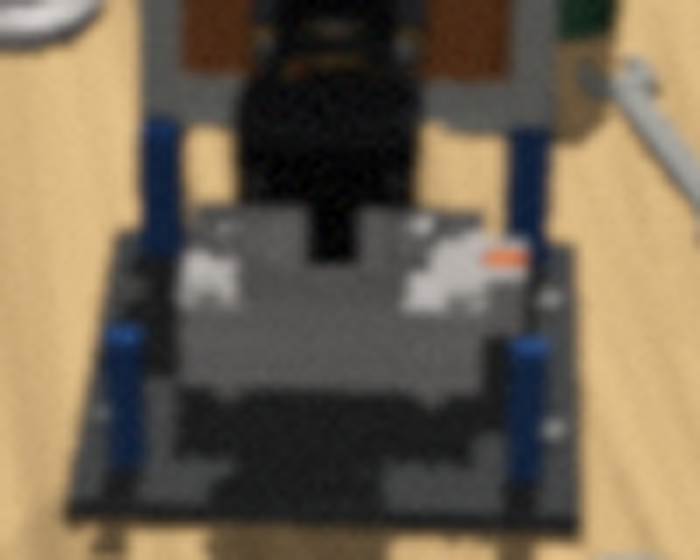

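View pics/w17.png

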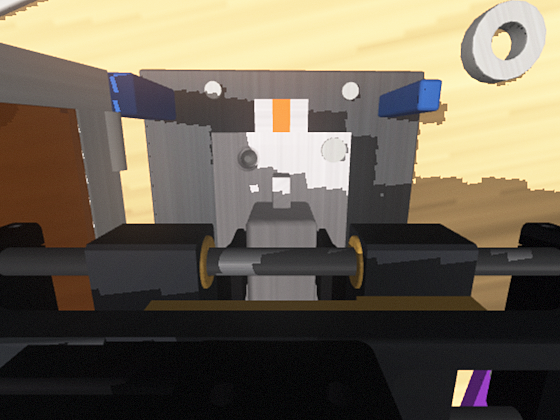

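```bash
python3 -m crank '[[[0,0,0,0,0.001,0,10],[0,0,0,0,0.001,0,10],[0,0,0,0,0.001,0,10],[0,0,0,0,0.001,0,10],[0,0,0,0,0,0,10]]]' 60
python3 -m crank '[[[0,0,0,0,0.001,0,10],[0,0,0,0,0.001,0,10],[0,0,0,0,0.001,0,10],[0,0,0,0,0.001,0,10],[0,0,0,0,0,0,10]]]'
python3 -c "
from rig import robot;o=robot.get_obs();print(o['position'],o['ft_force'],o['moment'])"
```

```text
time: 22.3
position: [0.576, -0.0419, 0.0851]
tool_rot: [-0.067, -0.704, 0.704, 0.067]
ft_force: [-2.2, 1.1, 7.0]
grip_width: 0.0336
time: 22.92
position: [0.576, -0.0419, 0.0818]
tool_rot: [-0.067, -0.704, 0.704, 0.067]
ft_force: [-3.0, 0.5, 11.4]
grip_width: 0.0336
[ 0.57604666 -0.04192561  0.08180643] [-2.97153919  0.46162026 11.43708241] [ 0.1188029   0.61693467 -0.04779432]
```

```bash
python3 -m crank '[[[0,0,0,0,0.001,0,10],[0,0,0,0,0.0005,0,10],[0,0,0,0,0,0,10],[0,0,0,0,0,0,10],[0,0,0,0,0,0,10]]]'
python3 - <<'E'
from h import *
import pickle
np.set_printoptions(precision=4,suppress=True)
for k in range(2):
    o=robot.get_obs();p=robot.camera('wrist')
save(p,'w18');s=robot.camera('side');save(s,'s18')
print(o['position'],o['ft_force'],o['moment'],o['grip_width'])
i=cv2.imread('pics/w18.png')[90:235,200:365]
cv2.imwrite('pics/w18a.png',cv2.resize(i,None,fx=4,fy=4,interpolation=cv2.INTER_CUBIC))
i=cv2.imread('pics/s18.png')[100:250,230:350]
cv2.imwrite('pics/s18a.png',cv2.resize(i,None,fx=4,fy=4,interpolation=cv2.INTER_CUBIC))
E
```

```text
time: 23.55
position: [0.576, -0.0419, 0.0806]
tool_rot: [-0.067, -0.704, 0.704, 0.067]
ft_force: [-4.4, 0.7, 13.8]
grip_width: 0.0339
[ 0.5761 -0.0419  0.0807] [-2.7166  0.7083 12.9246] [ 0.1464  0.7742 -0.0121] 0.03382813007990604
```

View pics/w18a.png

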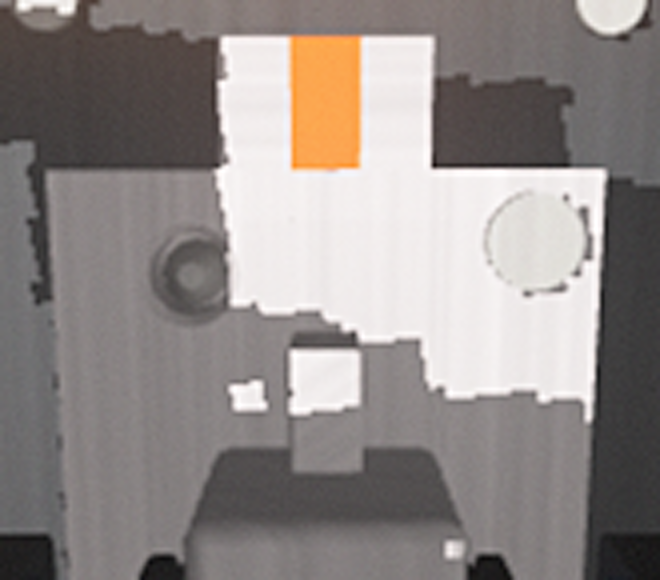

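View pics/s18a.png

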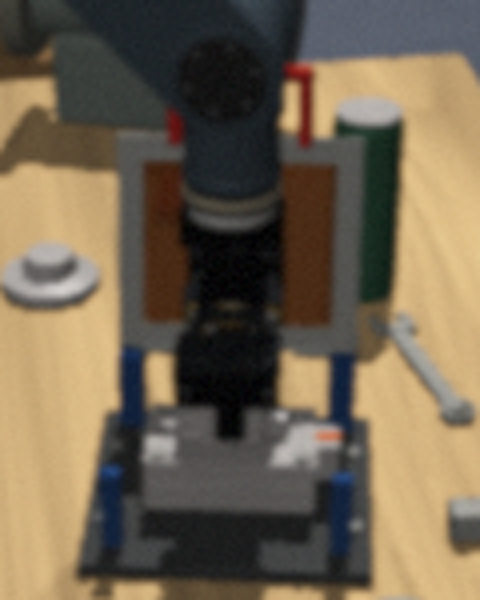

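View pics/s18.png

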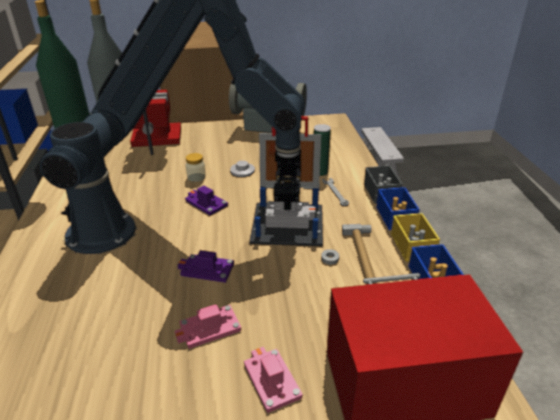

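```bash
python3 - <<'E'
from rig import robot
print(robot.hand_in());o=robot.get_obs();print(o['time'],o['position'],o['ft_force'],o['grip_width'])
E
```

```text
the job is handed in; nothing more can be done
None
the job is handed in; nothing more can be done
```

The job is handed in at about 23.8 s. The guard leans on its open stop, and the upper half sits on both dowels, still gripped and pressed down.

- **Guard:** I swung it open by the bar at no more than about 0.8 rad/s. At the end, commanding about 5 mm more moved it no further, so it was on its stop. It was still open in the last side picture. Partway up, my arc ran about 12 mm inside the true one and the wrist force rose to about 26 N. I corrected the path and the force dropped again.
- **Fit:** The grey upper went down with the orange stripes at the same end and no contact force on the way. In the last wrist picture the dowel I could see sat centred in its hole, and the part had not slipped in the fingers.
- **Press:** The gripper sank about 7.7 mm past flush. The push of about 16.6 N (part's weight included) works out to about 7.6 mm on the spring. The two agree, so the halves should be flush and the nest past halfway (5 mm). The grip is set to 60 N.
- **Disagreement:** One wrist measurement put both the fixture and the upper about 10 mm off in y. It was taken while the arm was still settling, so I dropped it. The other measurements agreed to 2–3 mm, and a look through the dowel hole fixed the last millimetre.
- **Rest of the bench:** I saw nothing disturbed in the last side picture. I did not measure the positions of the other things again.

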